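# Wedge a plaster tile tight in the clamping board

### The arm

A 6-joint arm with a two-finger parallel gripper is mounted at the origin on the work surface; the furniture and walls round the work are solid. World frame = base frame: x ahead of the robot, y to its left, z up, the work surface at z = 0. Lengths are in m, angles in rad, forces in N, time in s.
With the tool pointing down it reaches from about 0.375 to 0.975 m from the base axis. Payload 3.8 kg.
Tool frame: the origin (TCP) lies on the centre line of the jaws, within the pads' length; the fingertips stand 14 mm ahead of it and the grasp point (between the pads) lies 5 mm behind it; z points along the fingers, x is the direction in which the jaws open and shut, and the axes are right-handed (so a half turn about z gives the same grasp; the last joint's range is limited). The gripper opens to 85 mm and grips with 20 to 120 N. Pads are 22 mm wide; open, the fingers measure 114 mm over their backs; the gripper's body (76 mm by 85 mm) begins 54 mm behind the grasp point. The pads swing forward as they close: fully open they stand 13 mm farther back than shut.
Start: joints at [-1.368, 0.264, 1.604, -0, 1.274, -0.037], TCP at [0.16, -0.656, 0.245] pointing down, gripper open.
Joint ranges: [-2.63, 2.63], [-0.94, 2.18], [0.31, 2.57], [-1.31, 4.45], [0, 2.66], [-2.55, 2.55]. Speed limits (rad/s): [2.57, 2.57, 3.14, 3.14, 3.14, 3.14].

### API

Orientations are given as a rotation vector (axis times angle).
In Python, from workcell import bot gives the robot as it stands. The module is installed in compiled form; this text tells all that it offers.
- The arm moves only by the tool arm_command, never from a script. Its argument "steps" is one flat list of numbers, 7 for each row, row after row: the shift along the tool's x, y, z in units of 30 mm (1.0 is 30 mm), then the turn, a rotation vector about the tool's x, y, z in units of 6 degrees (1.0 is 6 degrees), then the opening, from 0 (shut) to 1 (fully open). In form: [tx, ty, tz, ax, ay, az, fingers, tx, ty, tz, ax, ay, az, fingers, ...]. A call has 1 to 10 rows; each row shifts and turns the commanded pose from where the row before left it, along the tool's axes as they then stand; what a row does not reach is not made up. A row lasts 1/8 s, in which the tool goes at most 62.5 mm and 10.7 degrees, less where a joint would pass 70% of its speed; a pose out of reach is approached as far as the arm can. A call is refused whole if a number of a shift passes 1 or a number of a turn 1, either way. A call with a gripper value outside its range is refused whole. The fingers move at their own pace and stop on an object; "squeeze" is the grip in N (left out, the last holds). Time passes only in rows, so rows that do not move let the fingers close. It gives the time, the measured TCP pose, the force and the opening at its end, in the units of the state.
- bot.read_state(): the state, without advancing time (a new reading comes with each control period).
- bot.read_camera(name): name is "side" or "top"; returns a dict with "img" (384x512x3 uint8, red, green, blue), "camera_matrix" (3x3 intrinsics, pixels), "pose" (4x4, takes a point from camera to world coordinates). Camera axes: x right, y down, z forward; pixel columns grow to the right and rows downward; lengths in m; the calibration is good to about 2 mm. A picture is of the moment at which its call begins. There is no depth.
- bot.finish_job(): hands the job in, once; it reports no verdict.
The state is a dict: "time": time; "q": joint angles; "joint_vel": joint speeds; "joint_torque": joint torques, N m; "tool_pos": TCP position; "tcp_rot": TCP orientation; "wrist_force": force on the tool from outside, world axes, zero at the start; "torque": the same for the moment, N m; "width": opening from 0.0 (shut) to 1.0 (fully open).
Only numpy, scipy, OpenCV 4.12 (cv2) and the standard library are available. Lean on these libraries where they do the work, as an engineer would, in place of code of your own. Each camera call takes 0.05 s, during which the arm holds its last target.

### The job

Push the plaster tile along its slot in the wooden clamping board until it is fully home against the end stop. Then take the wooden mallet and drive the wedge with it in short separate taps on its thick end, not in one push: start it with a tap of about a centimetre, draw the mallet back while the wedge is still loose, and tap on until the wedge goes no farther and the tile is clamped tight, never pushing it with the gripper. Lay the mallet flat on the table again, clear of the board, and do not knock over the dark clay pot.

Things in the scene. Friction and masses are not known exactly. Their poses are not given: they have to be found in the camera images.
- clamp_board: Fixed wooden clamping board, turned 0.25 to 0.5 rad clockwise from above. Origin under it on the table; base x -92..72, y -100..110 mm, 12 mm thick. Fence on its -x side (inner face x=-66, y -85..70 mm) with a lip 12 mm over the slot (36.5 to 44.5 mm above the table). Slanted cleat on its +x side (top 46 mm), so the wedge gap narrows 1 in 8 towards -y. Tile and wedge go in from the open +y end, towards -y.
- slot_stop (a point): Centre of the inner face of the end stop at the board's -y end (board x=-31, y=-75 mm), 23 mm above the table; the tile's -y end must come against it. Axes as the board's.
- tile_center (a point): Centre of the loose plaster tile: 70 mm (x) by 130 mm (y) by 22 mm thick. It lies flat on the base (12 to 34 mm above the table), its -x edge under the lip. At the start it is 35 to 60 mm short of the stop. Fully home, its centre is at about board x=-31, y=-10 mm and its +y end at y=55 mm.
- wedge_head (a point): Centre of the thick end face (the face to tap, facing the board's +y) of the loose wooden wedge, 29 mm above the table; y axis out of the face. At the start, loose, it is at board y = 158 to 178 mm. With the tile home the wedge jams with the face at about y = 130 mm; loose it slides with about 1 N, and taps of about 10 N bring it tight.
- mallet_grip (a point): Point on the loose wooden mallet's handle to grip, 28 mm above the mallet's underside and 70 mm from the head's centre. The mallet lies on the table. Handle 22 mm wide (y), 26 mm high, running 140 mm from the head along the mallet's -x.
- mallet_head (a point): Centre of the mallet's head, 28 mm above its underside, 70 mm from the grip point along the mallet's +x. The head is a block 60 mm (x) by 110 mm (y, the striking direction; a flat face at each end) by 56 mm high.
- dark_pot_center (a point): Centre of the loose dark clay pot, about 63 mm wide and 70 mm high, a bystander that must stay upright.
- tile: The plaster tile as a whole, about 0.3 kg; origin at the middle of its underside, axes as at its centre point.
- wedge: The wooden wedge as a whole, about 0.12 kg: 180 mm long (y), 34 mm high, 40 mm thick at its +y end, 18 mm at its thin -y end; straight face to the tile (-x), slanted face to the cleat. It lies on the base, 12 to 46 mm above the table. Origin at the middle of its underside.
- mallet: The wooden mallet as a whole, 0.32 kg; origin under the centre of its head, axes as at its points.
There are look-alikes about, which are no part of the job. What is shaped like the tile but purple is not meant.

How it is judged:
By the outcome, as a careful person would: the job done as asked, in the order asked, and still so for the second after the job is handed in, with the robot touching nothing.
It also fails if it takes over 61 s, if anything falls off the work surface, if the arm or the gripper's body presses on something with over 40 N, if the wrist force passes 120 N, or if a joint passes its speed limit or range.

## Working session

There is one attempt and no reset: what is moved stays moved. The work goes in short steps, Python scripts to look and compute and a tool call to move; the robot and the scene stay as the last step left them, time stands still between calls to the robot, and variables do not carry over. Pictures are saved under pics/ and viewed, and the job is handed in when it is done.

Besides the shell and the picture viewer there is one more tool, called after "Emit:" as a command line: name --argument value ..., lists and objects as JSON in quotes. arm_command: Moves the arm, as the interface text tells. Its arguments: {"type":"object","properties":{"steps":{"type":"array","items":{"type":"number"}},"squeeze":{"type":"number"}},"required":["steps"]}

```bash
mkdir -p pics; python3 - <<'E'
from workcell import bot
import cv2,pickle,numpy as np
for n in("side","top"):
    c=bot.read_camera(n); cv2.imwrite(f"pics/{n}0.png",c["img"][:,:,::-1]); pickle.dump(c,open(f"{n}0.pkl","wb"))
    print(n,c["camera_matrix"].round(1).tolist(),c["pose"].round(4).tolist())
print(bot.read_state())
E
```

```text
side [[382.7, 0.0, 253.2], [0.0, 382.7, 195.6], [0.0, 0.0, 1.0]] [[-0.933, -0.1225, 0.3383, -0.1295], [-0.3597, 0.3381, -0.8697, 1.1958], [-0.0079, -0.9331, -0.3595, 0.5472], [0.0, 0.0, 0.0, 1.0]]
top [[494.9, 0.0, 259.6], [0.0, 494.9, 188.2], [0.0, 0.0, 1.0]] [[-0.0096, -0.9976, 0.068, 0.255], [-1.0, 0.0095, -0.0019, 0.0056], [0.0012, -0.068, -0.9977, 1.7965], [0.0, 0.0, 0.0, 1.0]]
{'time': 0.1, 'q': array([-1.36792324e+00,  2.64696048e-01,  1.60523785e+00, -3.45912897e-06,
        1.27367920e+00, -3.68686524e-02]), 'joint_vel': array([ 1.28211980e-05, -2.16404622e-03, -1.50921326e-03,  1.53129963e-03,
        2.12342460e-03, -7.17370396e-04]), 'joint_torque': array([ 6.78327506e-04, -5.16704965e+01, -3.68592417e+01, -1.05311932e-05,
        6.41561914e-03,  9.96564154e-06]), 'tool_pos': array([ 0.16017181, -0.65507859,  0.24407397]), 'tcp_rot': array([-2.47012496e+00,  1.93904546e+00,  2.42482787e-03]), 'wrist_force': array([-0.42339482,  1.23671059,  0.22016138]), 'torque': array([-0.00859383,  0.02081821,  0.06384485]), 'width': 0.999024885943863}
```

View pics/top0.png

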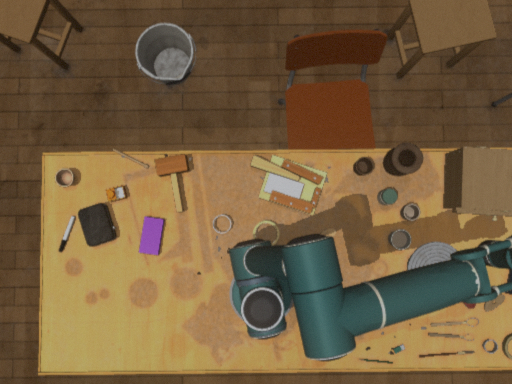

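View pics/side0.png

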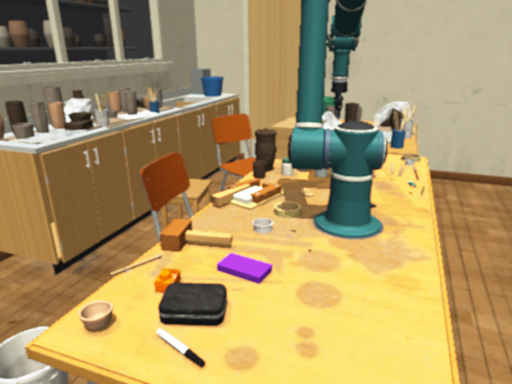

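```bash
python3 - <<'E'
import cv2,pickle
c=pickle.load(open("top0.pkl","rb"))["img"][:,:,::-1]
cv2.imwrite("pics/z1.png",cv2.resize(c[140:230,235:345],None,fx=7,fy=6.5,interpolation=cv2.INTER_CUBIC) if 0 else cv2.resize(c[145:220,240:340],None,fx=8,fy=8,interpolation=cv2.INTER_CUBIC))
cv2.imwrite("pics/z2.png",cv2.resize(c[145:220,140:240],None,fx=8,fy=8,interpolation=cv2.INTER_CUBIC))
cv2.imwrite("pics/z3.png",cv2.resize(c[140:215,340:440],None,fx=8,fy=8,interpolation=cv2.INTER_CUBIC))
c=pickle.load(open("side0.pkl","rb"))["img"][:,:,::-1]
cv2.imwrite("pics/z4.png",cv2.resize(c[120:250,150:320],None,fx=4.5,fy=4.5,interpolation=cv2.INTER_CUBIC))
E
```

```text
(no output)
```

View pics/z1.png

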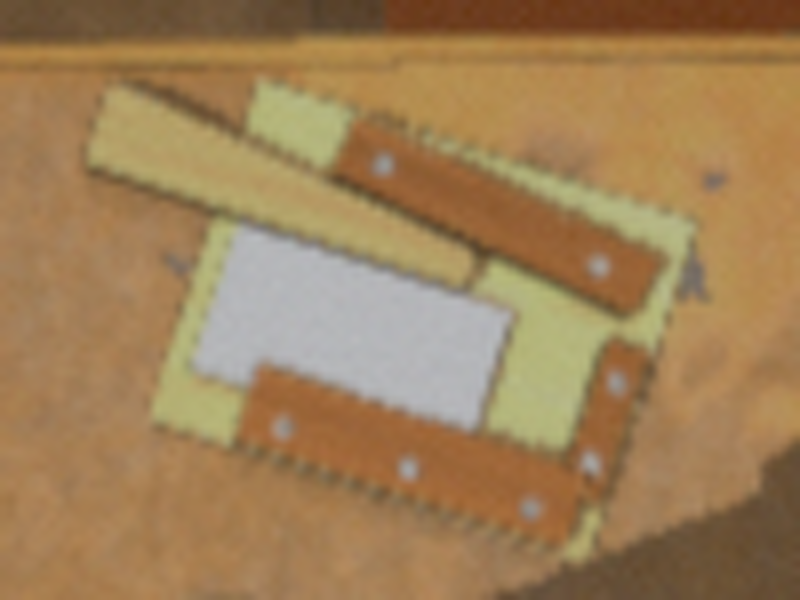

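View pics/z2.png

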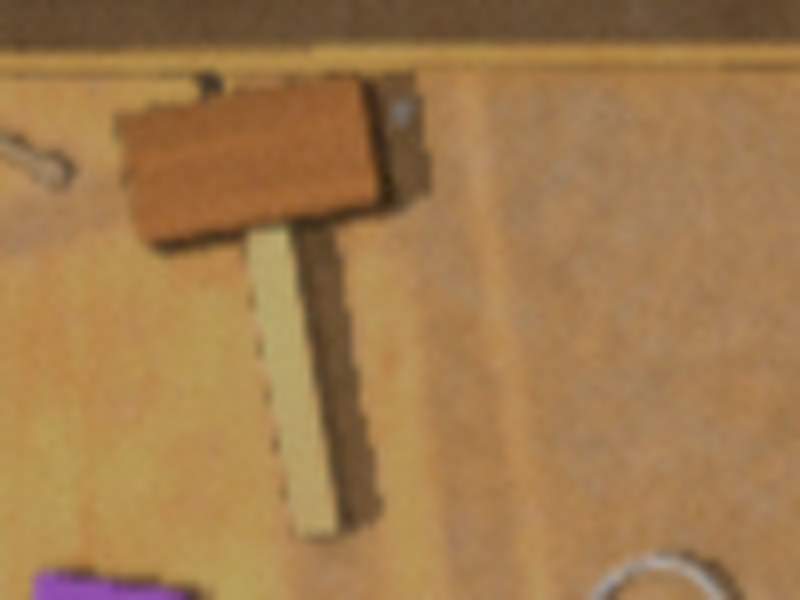

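View pics/z3.png

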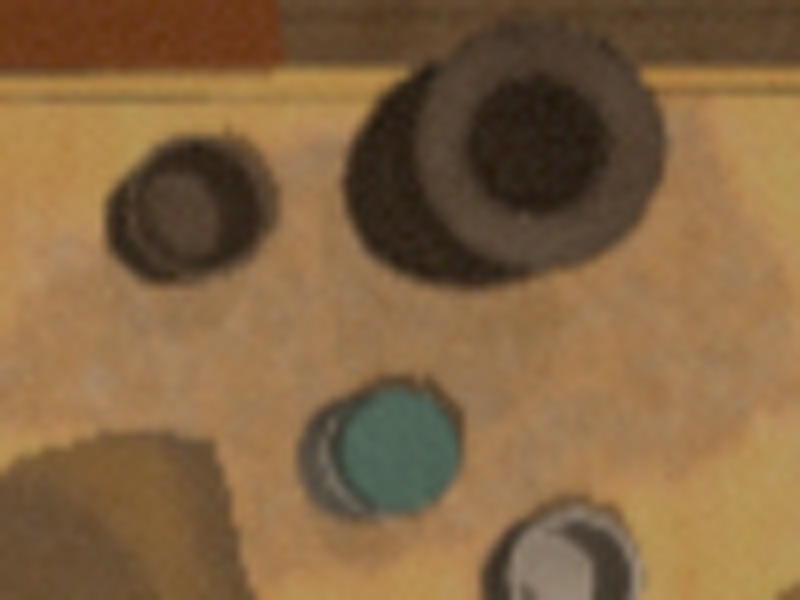

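View pics/z4.png

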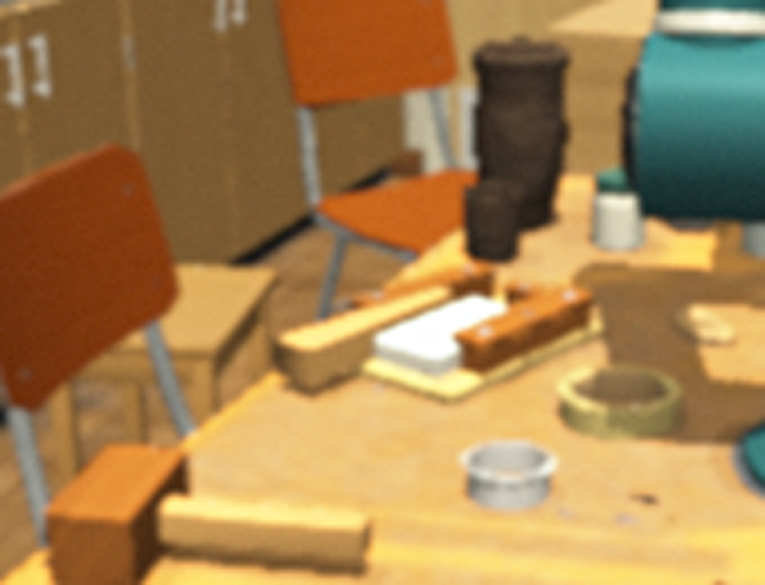

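```bash
cat > h.py <<'E'
import numpy as np,pickle
from scipy.optimize import least_squares
from scipy.spatial.transform import Rotation as R
def zp(X,Y,x0,y0,s): return ((X+.5)/s-.5+x0,(Y+.5)/s-.5+y0)
def unproj(c,uv,z):
    K,P=c["camera_matrix"],c["pose"]
    d=P[:3,:3]@np.linalg.solve(K,[uv[0],uv[1],1.]); o=P[:3,3]
    return o+d*(z-o[2])/d[2]
def proj(c,p):
    K,P=c["camera_matrix"],c["pose"]
    q=K@(P[:3,:3].T@(np.asarray(p)-P[:3,3])); return q[:2]/q[2]
def fit(loc,w):  # 2D rigid fit, returns x,y,yaw,resid
    loc=np.array(loc);w=np.array(w)[:,:2]
    f=lambda p:((R2(p[2])@loc.T).T+p[:2]-w).ravel()
    best=min((least_squares(f,[*w.mean(0),a]) for a in(0,1.6,3.1,-1.6)),key=lambda r:r.cost)
    return best.x,f(best.x).reshape(-1,2)
def R2(a): return np.array([[np.cos(a),-np.sin(a)],[np.sin(a),np.cos(a)]])
E
python3 - <<'E'
from h import *
c=pickle.load(open("top0.pkl","rb"))
def w(l,z,x0=240,y0=145): return [unproj(c,zp(X,Y,x0,y0,8),z) for X,Y in l]
np.set_printoptions(precision=4,suppress=True)
p,r=fit([(.072,.11),(.072,-.1),(-.092,-.1),(-.092,.11)],w([(262,78),(695,222),(580,562),(152,425)],.012))
print("board",p,r*1000)
B=p
tob=lambda q:R2(B[2]).T@(np.array(q)[:2]-B[:2])
for n,l,z in(("tile",[(235,222),(512,310),(480,430),(190,375)],.034),("wedge",[(112,85),(88,168),(468,290),(485,258)],.046)):
    W=w(l,z); print(n,np.array(W)); print([tob(q)*1000 for q in W])
W=w([(358,78),(115,115),(150,245),(385,205)],.056,140,145)
p,r=fit([(.03,-.055),(.03,.055),(-.03,.055),(-.03,-.055)],W);print("mallet",p,r*1000)
W=w([(270,225),(320,537)],.041,140,145);print(W)
# pot base
print("small pot base/top",w([(170,215)],0,340,140),w([(205,205)],.07,340,140))
print("jug top",w([(540,145)],.15,340,140))
print("purple",w([(10,0)],.02,140,215))
for uv in[(222,224),(267,232)]: print("rings",unproj(c,uv,.02))
E
```

```text
board [ 0.3958 -0.1241 -0.3275] [[ 0.0609  1.9103]
 [ 0.0284 -1.6178]
 [-2.0304 -3.5332]
 [ 1.9411  3.2407]]
tile [[ 0.4316 -0.0316  0.034 ]
 [ 0.3909 -0.1548  0.034 ]
 [ 0.3374 -0.1397  0.034 ]
 [ 0.3632 -0.0107  0.034 ]]
[array([ 4.0994, 99.106 ]), array([  5.2573, -30.6688]), array([-50.2461, -33.5754]), array([-67.3107,  96.833 ])]
wedge [[ 0.4921  0.0228  0.046 ]
 [ 0.4551  0.0338  0.046 ]
 [ 0.3991 -0.1343  0.046 ]
 [ 0.4132 -0.1421  0.046 ]]
[array([ 43.9786, 170.0385]), array([  5.3653, 168.5332]), array([ 6.3973, -8.659 ]), array([ 22.3172, -11.4452])]
mallet [0.4599 0.3146 0.1713] [[ 2.5842 -2.2859]
 [-0.7007 -1.3296]
 [-1.9397  4.1663]
 [ 0.0562 -0.5508]]
[array([0.4328, 0.3092, 0.041 ]), array([0.2937, 0.2868, 0.041 ])]
small pot base/top [array([ 0.4533, -0.3678,  0.    ])] [array([ 0.4498, -0.3687,  0.07  ])]
jug top [array([ 0.4647, -0.4923,  0.15  ])]
purple [array([0.2853, 0.429 , 0.02  ])]
rings [0.2487 0.1382 0.02  ]
rings [ 0.2186 -0.0226  0.02  ]
```

```bash
cat >> h.py <<'E'
def plan(p0,yaw0,p1,yaw1,n):
    # tool-down rows: tool x at world yaw, y=-perp, z down. prints per-row tool shifts(30mm) and turn (6deg)
    dyaw=(yaw1-yaw0)/n; d=(np.array(p1)-p0)/n; out=[]
    for i in range(n):
        y=yaw0+dyaw*i; M=np.array([[np.cos(y),np.sin(y),0],[np.sin(y),-np.cos(y),0],[0,0,-1]])
        out+= [*np.round(M.T@d/.03,3),0,0,round(float(-np.degrees(dyaw)/6),3)]
        print(out[-6:])
def state():
    from workcell import bot
    s=bot.read_state(); M=R.from_rotvec(s["tcp_rot"]).as_matrix()
    yaw=np.arctan2(M[1,0],M[0,0])
    print("t",round(s["time"],2),"p",s["tool_pos"].round(4),"yaw",round(yaw,4),"zaxis",M[:,2].round(3),"q",s["q"].round(2),"F",s["wrist_force"].round(1),"w",round(s["width"],3))
    return s,yaw
B=np.array([.3958,-.1241,-.3275])
def b2w(x,y): return R2(B[2])@[x/1000,y/1000]+B[:2]
def w2b(p): return R2(B[2]).T@(np.asarray(p)[:2]-B[:2])*1000
E
python3 - <<'E'
from h import *
s,y=state(); M=R.from_rotvec(s["tcp_rot"]).as_matrix(); print(M.round(3))
for a in [(-31,125),(-31,66),(25,169),(-45,169+55)]: print(a,b2w(*a),np.hypot(*b2w(*a)))
E
```

```text
t 0.1 p [ 0.1602 -0.6551  0.2441] yaw -1.3311 zaxis [-0.     0.002 -1.   ] q [-1.37  0.26  1.61 -0.    1.27 -0.04] F [-0.4  1.2  0.2] w 0.999
[[ 0.237 -0.971 -0.   ]
 [-0.971 -0.237  0.002]
 [-0.002 -0.    -1.   ]]
(-31, 125) [0.40665728 0.00422817] 0.40667926009585953
(-31, 66) [ 0.38767834 -0.05163595] 0.39110199184435634
(25, 169) [0.47383464 0.02787564] 0.47465388782974954
(-45, 224) [0.4252474  0.10246975] 0.43741902264483634
```

```bash
python3 - <<'E'
from h import *
plan([.160,-.655,.245],-1.331,[.40,-.30,.245],-.3275,16)
print()
plan([.40,-.30,.245],-.3275,[.4067,.0042,.150],-.3275,11)
E
```

```text
[np.float64(-0.6), np.float64(-0.661), np.float64(0.0), 0, 0, -0.599]
[np.float64(-0.557), np.float64(-0.698), np.float64(0.0), 0, 0, -0.599]
[np.float64(-0.512), np.float64(-0.731), np.float64(0.0), 0, 0, -0.599]
[np.float64(-0.465), np.float64(-0.762), np.float64(0.0), 0, 0, -0.599]
[np.float64(-0.417), np.float64(-0.79), np.float64(0.0), 0, 0, -0.599]
[np.float64(-0.366), np.float64(-0.814), np.float64(0.0), 0, 0, -0.599]
[np.float64(-0.315), np.float64(-0.835), np.float64(0.0), 0, 0, -0.599]
[np.float64(-0.262), np.float64(-0.854), np.float64(0.0), 0, 0, -0.599]
[np.float64(-0.208), np.float64(-0.868), np.float64(0.0), 0, 0, -0.599]
[np.float64(-0.153), np.float64(-0.88), np.float64(0.0), 0, 0, -0.599]
[np.float64(-0.097), np.float64(-0.887), np.float64(0.0), 0, 0, -0.599]
[np.float64(-0.042), np.float64(-0.892), np.float64(0.0), 0, 0, -0.599]
[np.float64(0.014), np.float64(-0.893), np.float64(0.0), 0, 0, -0.599]
[np.float64(0.07), np.float64(-0.89), np.float64(0.0), 0, 0, -0.599]
[np.float64(0.126), np.float64(-0.884), np.float64(0.0), 0, 0, -0.599]
[np.float64(0.181), np.float64(-0.874), np.float64(0.0), 0, 0, -0.599]

[np.float64(-0.277), np.float64(-0.879), np.float64(0.288), 0, 0, -0.0]
[np.float64(-0.277), np.float64(-0.879), np.float64(0.288), 0, 0, -0.0]
[np.float64(-0.277), np.float64(-0.879), np.float64(0.288), 0, 0, -0.0]
[np.float64(-0.277), np.float64(-0.879), np.float64(0.288), 0, 0, -0.0]
[np.float64(-0.277), np.float64(-0.879), np.float64(0.288), 0, 0, -0.0]
[np.float64(-0.277), np.float64(-0.879), np.float64(0.288), 0, 0, -0.0]
[np.float64(-0.277), np.float64(-0.879), np.float64(0.288), 0, 0, -0.0]
[np.float64(-0.277), np.float64(-0.879), np.float64(0.288), 0, 0, -0.0]
[np.float64(-0.277), np.float64(-0.879), np.float64(0.288), 0, 0, -0.0]
[np.float64(-0.277), np.float64(-0.879), np.float64(0.288), 0, 0, -0.0]
[np.float64(-0.277), np.float64(-0.879), np.float64(0.288), 0, 0, -0.0]
```

Emit:
arm_command --steps '[-0.6,-0.66,0,0,0,-0.6,0,-0.56,-0.7,0,0,0,-0.6,0,-0.51,-0.73,0,0,0,-0.6,0,-0.47,-0.76,0,0,0,-0.6,0,-0.42,-0.79,0,0,0,-0.6,0,-0.37,-0.81,0,0,0,-0.6,0,-0.31,-0.84,0,0,0,-0.6,0,-0.26,-0.85,0,0,0,-0.6,0,-0.21,-0.87,0,0,0,-0.6,0,-0.15,-0.88,0,0,0,-0.6,0]' --squeeze 60

```text
time: 1.35
tool_pos: [0.3109, -0.432, 0.2454]
tcp_rot: [2.952, -1.075, 0.0]
wrist_force: [0.2, -0.6, 0.1]
width: 0.006
```

Emit:
arm_command --steps '[-0.1,-0.89,0,0,0,-0.6,0,-0.04,-0.89,0,0,0,-0.6,0,0.01,-0.89,0,0,0,-0.6,0,0.07,-0.89,0,0,0,-0.6,0,0.13,-0.88,0,0,0,-0.6,0,0.18,-0.87,0,0,0,-0.6,0]'

```text
time: 2.1
tool_pos: [0.4003, -0.2989, 0.2454]
tcp_rot: [3.101, -0.503, 0.001]
wrist_force: [-0.1, -0.1, 0.1]
width: -0.0
```

Emit:
arm_command --steps '[-0.28,-0.88,0,0,0,0,0,-0.28,-0.88,0,0,0,0,0,-0.28,-0.88,0,0,0,0,0,-0.28,-0.88,0,0,0,0,0,-0.28,-0.88,0.3,0,0,0,0,-0.28,-0.88,0.4,0,0,0,0,-0.28,-0.88,0.4,0,0,0,0,-0.28,-0.88,0.4,0,0,0,0,-0.28,-0.88,0.4,0,0,0,0,-0.28,-0.88,0.4,0,0,0,0]'

```text
time: 3.35
tool_pos: [0.4042, -0.022, 0.1761]
tcp_rot: [-3.101, 0.506, -0.001]
wrist_force: [-0.0, -0.3, -0.3]
width: 0.002
```

```bash
python3 - <<'E'
from h import *
s,y=state();print(w2b(s["tool_pos"]))
E
```

```text
t 3.35 p [ 0.4042 -0.022   0.1761] yaw -0.3235 zaxis [ 0.001 -0.    -1.   ] q [-0.12 -0.21  2.22  0.    1.13  0.21] F [-0.  -0.3 -0.3] w 0.002
[-24.86272363  99.38744458]
```

Emit:
arm_command --steps '[-0.2,-0.9,0,0,0,0,0,0,0,1,0,0,0,0,0,0,1,0,0,0,0,0,0,1,0,0,0,0,0,0,1,0,0,0,0,0,0,0.5,0,0,0,0,0,0,0.3,0,0,0,0,0,0,0,0,0,0,0]'

```text
time: 4.35
tool_pos: [0.4076, 0.0041, 0.0323]
tcp_rot: [3.1, -0.509, -0.0]
wrist_force: [-0.3, 0.7, 0.1]
width: 0.002
```

```bash
python3 - <<'E'
from h import *
from workcell import bot
import cv2
s,y=state();print(w2b(s["tool_pos"]))
for n in("top","side"):
    c=bot.read_camera(n); pickle.dump(c,open(n+"1.pkl","wb"))
    im=c["img"][:,:,::-1]
    im=im[145:220,240:340] if n=="top" else im[150:225,190:290]
    cv2.imwrite(f"pics/{n}1.png",cv2.resize(im,None,fx=8,fy=8,interpolation=cv2.INTER_CUBIC))
E
```

```text
t 4.35 p [0.4076 0.0041 0.0323] yaw -0.3252 zaxis [-0. -0. -1.] q [-0.05  0.01  2.34 -0.    0.79  0.27] F [-0.3  0.7  0.1] w 0.002
[-30.07524098 125.15660397]
```

View pics/top1.png

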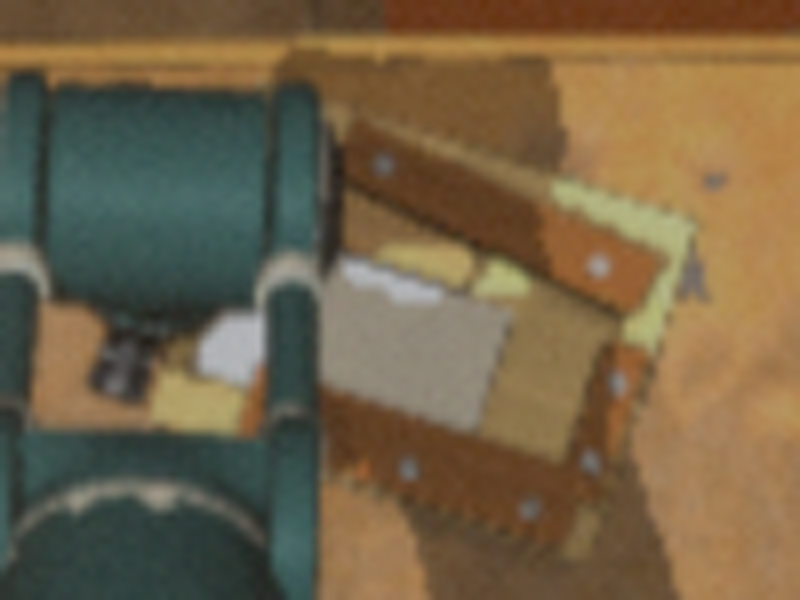

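View pics/side1.png

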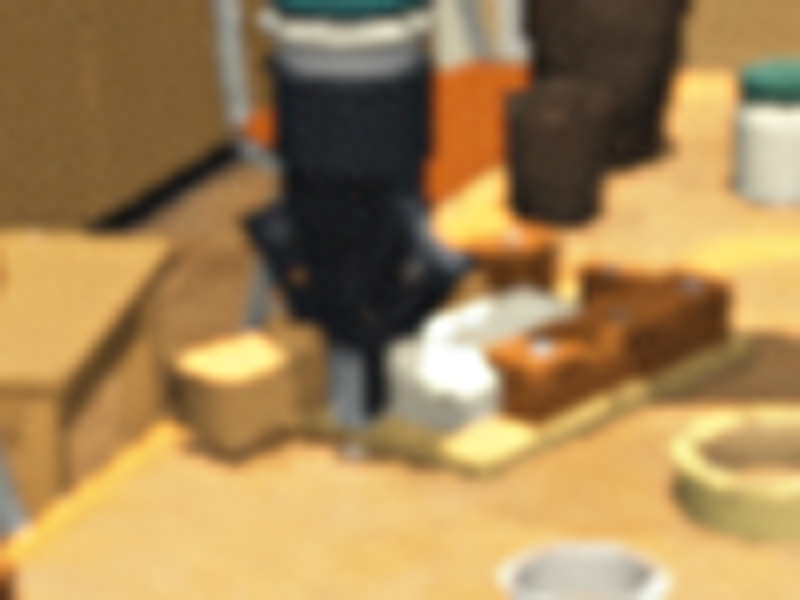

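Emit:
arm_command --steps '[0,0.3,0,0,0,0,0,0,0.3,0,0,0,0,0,0,0.3,0,0,0,0,0,0,0.3,0,0,0,0,0,0,0.3,0,0,0,0,0,0,0.2,0,0,0,0,0,0,0,0,0,0,0,0]'

```text
time: 5.32
tool_pos: [0.3903, -0.0451, 0.0319]
tcp_rot: [3.099, -0.51, -0.002]
wrist_force: [-0.3, 0.1, 0.1]
width: -0.003
```

Emit:
arm_command --steps '[0,0.1,0,0,0,0,0,0,0.1,0,0,0,0,0]'

```text
time: 5.58
tool_pos: [0.3887, -0.05, 0.0318]
tcp_rot: [3.1, -0.509, -0.002]
wrist_force: [1.6, 1.6, -0.5]
width: -0.002
```

```bash
python3 - <<'E'
from h import *
s,y=state();print(w2b(s["tool_pos"]))
E
```

```text
t 5.58 p [ 0.3887 -0.05    0.0318] yaw -0.3253 zaxis [-0.001  0.    -1.   ] q [-0.19 -0.02  2.37 -0.    0.79  0.13] F [ 1.6  1.6 -0.5] w -0.002
[-30.59179738  67.85060636]
```

Emit:
arm_command --steps '[0,0.1,0,0,0,0,0,0,0.05,0,0,0,0,0]'

```text
time: 5.82
tool_pos: [0.3888, -0.0519, 0.0322]
tcp_rot: [-3.093, 0.514, -0.002]
wrist_force: [6.8, 20.7, -1.7]
width: 0.001
```

Emit:
arm_command --steps '[0,0.05,0,0,0,0,0,0,0,0,0,0,0,0]'

```text
time: 6.08
tool_pos: [0.3888, -0.052, 0.0324]
tcp_rot: [-3.091, 0.515, -0.003]
wrist_force: [6.9, 23.3, -2.9]
width: -0.005
```

```bash
python3 - <<'E'
from h import *
from workcell import bot
import cv2
s,y=state();print(w2b(s["tool_pos"]))
for n in("top","side"):
    c=bot.read_camera(n); pickle.dump(c,open(n+"2.pkl","wb"))
    im=c["img"][:,:,::-1]
    im=im[145:220,240:340] if n=="top" else im[150:225,190:290]
    cv2.imwrite(f"pics/{n}2.png",cv2.resize(im,None,fx=8,fy=8,interpolation=cv2.INTER_CUBIC))
E
```

```text
t 6.08 p [ 0.3888 -0.052   0.0324] yaw -0.3303 zaxis [ 0.003  0.008 -1.   ] q [-0.2  -0.02  2.37  0.01  0.79  0.12] F [ 6.9 23.3 -2.9] w -0.005
[-29.7954206   66.04518843]
```

View pics/top2.png

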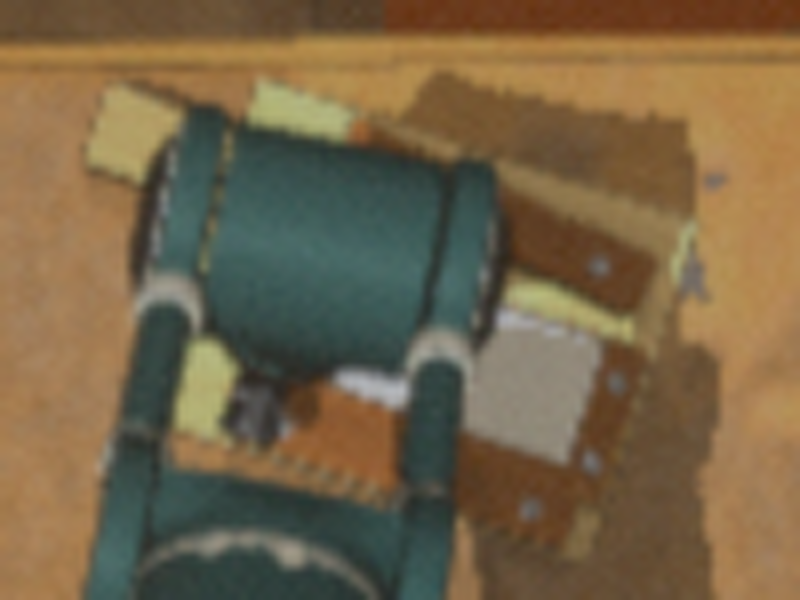

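View pics/side2.png

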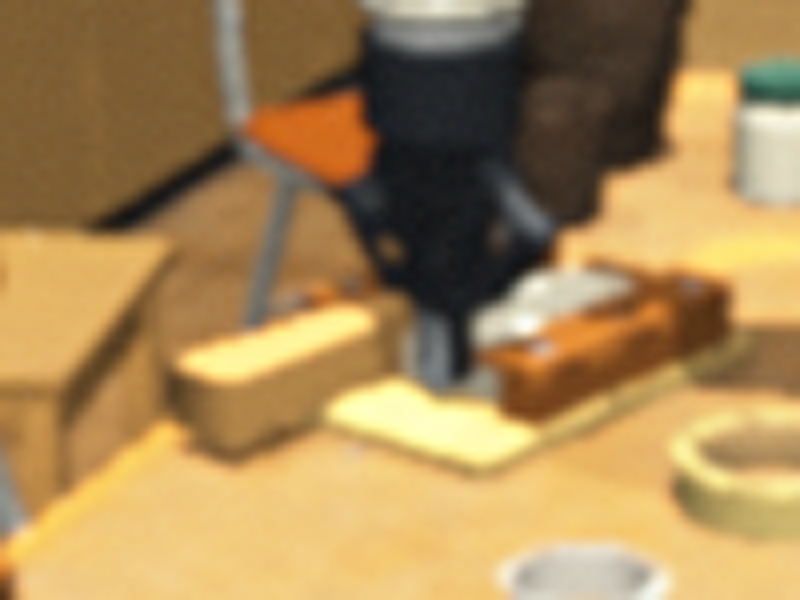

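Emit:
arm_command --steps '[0,-0.2,0,0,0,0,0,0,-0.8,0,0,0,0,0,0,-0.3,-0.6,0,0,0,0,0,0,-1,0,0,0,0,0,0,-1,0,0,0,0,0,0,-1,0,0,0,0,0,0,-0.5,0,0,0,0.5,0,0,0,0,0,0,1]'

```text
time: 7.18
tool_pos: [0.4006, -0.0191, 0.156]
tcp_rot: [3.1, -0.509, 0.003]
wrist_force: [-0.0, -0.5, -0.0]
width: 0.418
```

```bash
python3 - <<'E'
from h import *
s,y=state();print(w2b(s["tool_pos"]))
plan(s["tool_pos"],y,[.391,.3026,s["tool_pos"][2]],.165+np.pi/2,20)
E
```

```text
t 7.17 p [ 0.4006 -0.0191  0.156 ] yaw -0.3257 zaxis [ 0.002 -0.001 -1.   ] q [-0.11 -0.2   2.25 -0.    1.09  0.22] F [-0.  -0.5 -0. ] w 0.418
[-29.26606056 100.9480204 ]
[np.float64(-0.187), np.float64(-0.503), np.float64(0.0), 0, 0, -0.984]
[np.float64(-0.134), np.float64(-0.519), np.float64(0.0), 0, 0, -0.984]
[np.float64(-0.08), np.float64(-0.53), np.float64(0.0), 0, 0, -0.984]
[np.float64(-0.025), np.float64(-0.536), np.float64(0.0), 0, 0, -0.984]
[np.float64(0.031), np.float64(-0.536), np.float64(0.0), 0, 0, -0.984]
[np.float64(0.085), np.float64(-0.53), np.float64(0.0), 0, 0, -0.984]
[np.float64(0.139), np.float64(-0.518), np.float64(0.0), 0, 0, -0.984]
[np.float64(0.192), np.float64(-0.501), np.float64(0.0), 0, 0, -0.984]
[np.float64(0.243), np.float64(-0.478), np.float64(0.0), 0, 0, -0.984]
[np.float64(0.29), np.float64(-0.451), np.float64(0.0), 0, 0, -0.984]
[np.float64(0.335), np.float64(-0.419), np.float64(0.0), 0, 0, -0.984]
[np.float64(0.377), np.float64(-0.382), np.float64(0.0), 0, 0, -0.984]
[np.float64(0.414), np.float64(-0.341), np.float64(0.0), 0, 0, -0.984]
[np.float64(0.447), np.float64(-0.297), np.float64(0.0), 0, 0, -0.984]
[np.float64(0.475), np.float64(-0.249), np.float64(0.0), 0, 0, -0.984]
[np.float64(0.498), np.float64(-0.199), np.float64(0.0), 0, 0, -0.984]
[np.float64(0.516), np.float64(-0.147), np.float64(0.0), 0, 0, -0.984]
[np.float64(0.528), np.float64(-0.093), np.float64(0.0), 0, 0, -0.984]
[np.float64(0.535), np.float64(-0.038), np.float64(0.0), 0, 0, -0.984]
[np.float64(0.536), np.float64(0.017), np.float64(0.0), 0, 0, -0.984]
```

Emit:
arm_command --steps '[-0.19,-0.5,0,0,0,-0.98,1,-0.13,-0.52,0,0,0,-0.98,1,-0.08,-0.53,0,0,0,-0.98,1,-0.02,-0.54,0,0,0,-0.98,1,0.03,-0.54,0,0,0,-0.98,1,0.09,-0.53,0,0,0,-0.98,1,0.14,-0.52,0,0,0,-0.98,1,0.19,-0.5,0,0,0,-0.98,1,0.24,-0.48,0,0,0,-0.98,1,0.29,-0.45,0,0,0,-0.98,1]'

```text
time: 8.43
tool_pos: [0.3942, 0.1423, 0.1532]
tcp_rot: [2.949, 1.083, -0.005]
wrist_force: [0.2, 0.1, -0.3]
width: 0.998
```

Emit:
arm_command --steps '[0.33,-0.42,0,0,0,-0.98,1,0.38,-0.38,0,0,0,-0.98,1,0.41,-0.34,0,0,0,-0.98,1,0.45,-0.3,0,0,0,-0.98,1,0.47,-0.25,0,0,0,-0.98,1,0.5,-0.2,0,0,0,-0.98,1,0.52,-0.15,0,0,0,-0.98,1,0.53,-0.09,0,0,0,-0.98,1,0.53,-0.04,0,0,0,-0.98,1,0.54,0.02,0,0,0,-0.98,1]'

```text
time: 9.68
tool_pos: [0.3906, 0.3028, 0.1531]
tcp_rot: [-2.037, -2.391, 0.006]
wrist_force: [-1.0, 0.4, -0.5]
width: 1.001
```

```bash
python3 - <<'E'
from h import *
from workcell import bot
import cv2
s,y=state()
for n in("top","side"):
    c=bot.read_camera(n); pickle.dump(c,open(n+"3.pkl","wb"))
    im=c["img"][:,:,::-1]
    im=im[145:220,140:240] if n=="top" else im[180:280,130:260]
    cv2.imwrite(f"pics/{n}3.png",cv2.resize(im,None,fx=6,fy=6,interpolation=cv2.INTER_CUBIC))
    if n=="top":cv2.imwrite(f"pics/b3.png",cv2.resize(c["img"][145:220,240:340,::-1],None,fx=8,fy=8,interpolation=cv2.INTER_CUBIC))
E
```

```text
t 9.68 p [0.3906 0.3028 0.1531] yaw 1.7303 zaxis [-0.003 -0.002 -1.   ] q [ 0.61  0.    2.08 -0.    1.07 -1.12] F [-1.   0.4 -0.5] w 1.001
```

View pics/top3.png

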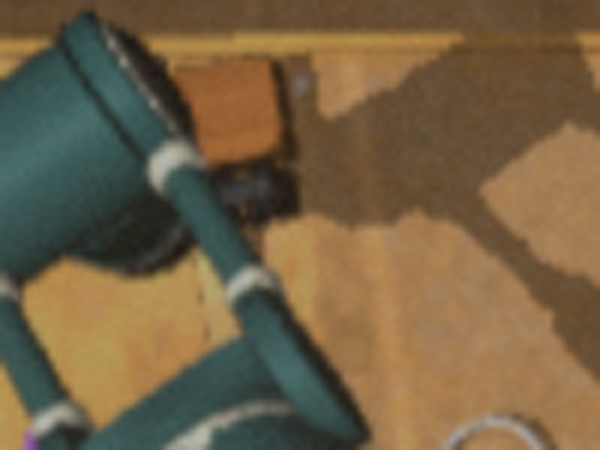

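View pics/side3.png

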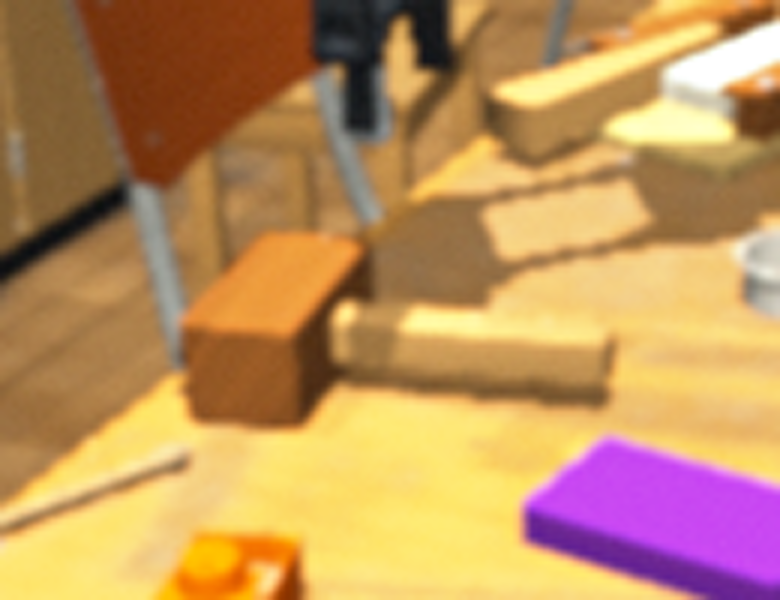

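View pics/b3.png

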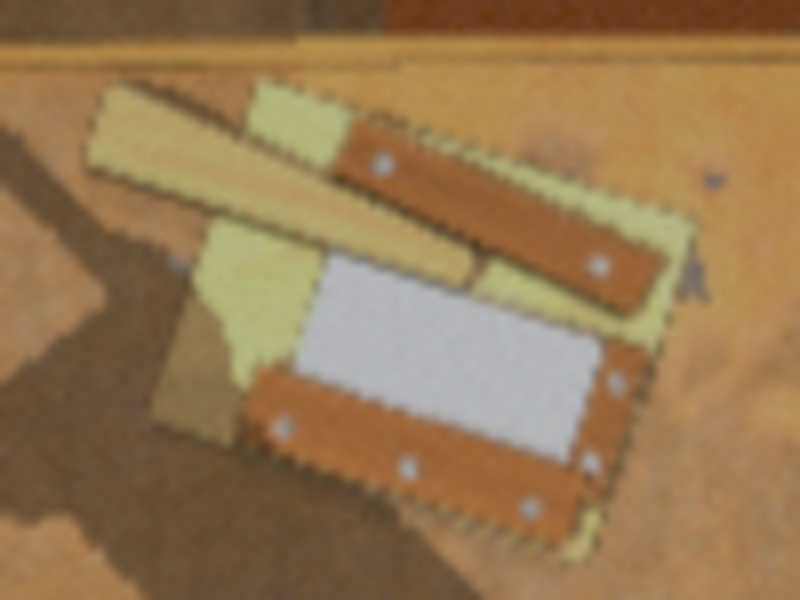

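Emit:
arm_command --steps '[0,0,1,0,0,0,1,0,0,1,0,0,0,1,0,0,1,0,0,0,1,0,0,0.8,0,0,0,1,0,0,0.5,0,0,0,1,0,0,0,0,0,0,1]'

```text
time: 10.52
tool_pos: [0.3903, 0.302, 0.0247]
tcp_rot: [-2.042, -2.386, 0.006]
wrist_force: [-0.1, 0.6, -0.4]
width: 0.999
```

Emit:
arm_command --steps '[0,0,0,0,0,0,0,0,0,0,0,0,0,0,0,0,0,0,0,0,0,0,0,0,0,0,0,0,0,0,0,0,0,0,0,0,0,0,0,0,0,0]' --squeeze 30

```text
time: 11.28
tool_pos: [0.392, 0.3038, 0.027]
tcp_rot: [2.042, 2.388, 0.002]
wrist_force: [-2.1, -0.1, 5.3]
width: 0.252
```

Emit:
arm_command --steps '[0,0,0,0,0,0,0,0,0,0,0,0,0,0]' --squeeze 110

```text
time: 11.52
tool_pos: [0.392, 0.3038, 0.0272]
tcp_rot: [2.041, 2.388, 0.002]
wrist_force: [-2.6, 0.5, 8.2]
width: 0.23
```

```bash
python3 - <<'E'
from h import *
s,y=state()
E
```

```text
t 11.53 p [0.392  0.3038 0.0272] yaw 1.7269 zaxis [ 0.001  0.001 -1.   ] q [ 0.61  0.18  2.17  0.    0.8  -1.12] F [-2.6  0.5  8.2] w 0.23
```

Emit:
arm_command --steps '[0,0,-0.3,0,0,0,0,0,0,-0.7,0,0,0,0,0,0,-1,0,0,0,0,0,0,0,0,0,0,0]' --squeeze 120

```text
time: 12.02
tool_pos: [0.393, 0.3041, 0.0881]
tcp_rot: [2.041, 2.387, 0.007]
wrist_force: [-0.1, 0.4, -2.5]
width: 0.236
```

```bash
python3 - <<'E'
from h import *
from workcell import bot
import cv2
s,y=state()
for n in("top","side"):
    c=bot.read_camera(n); pickle.dump(c,open(n+"4.pkl","wb"))
    im=c["img"][:,:,::-1]
    im=im[145:220,140:240] if n=="top" else im[180:280,130:260]
    cv2.imwrite(f"pics/{n}4.png",cv2.resize(im,None,fx=6,fy=6,interpolation=cv2.INTER_CUBIC))
E
```

```text
t 12.03 p [0.393  0.3041 0.0881] yaw 1.7269 zaxis [ 0.004  0.002 -1.   ] q [ 0.61  0.08  2.13 -0.    0.92 -1.12] F [-0.1  0.4 -2.5] w 0.236
```

View pics/top4.png

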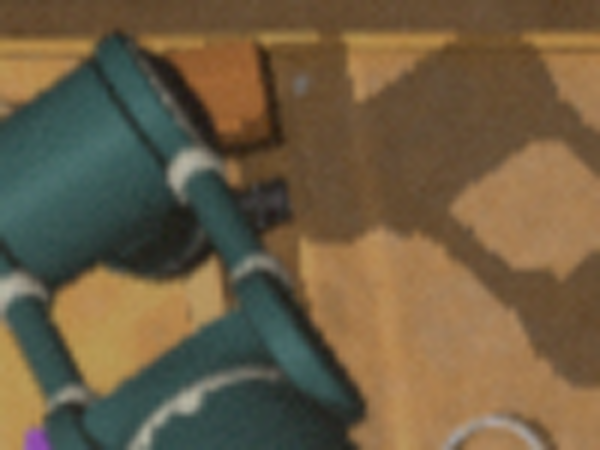

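View pics/side4.png

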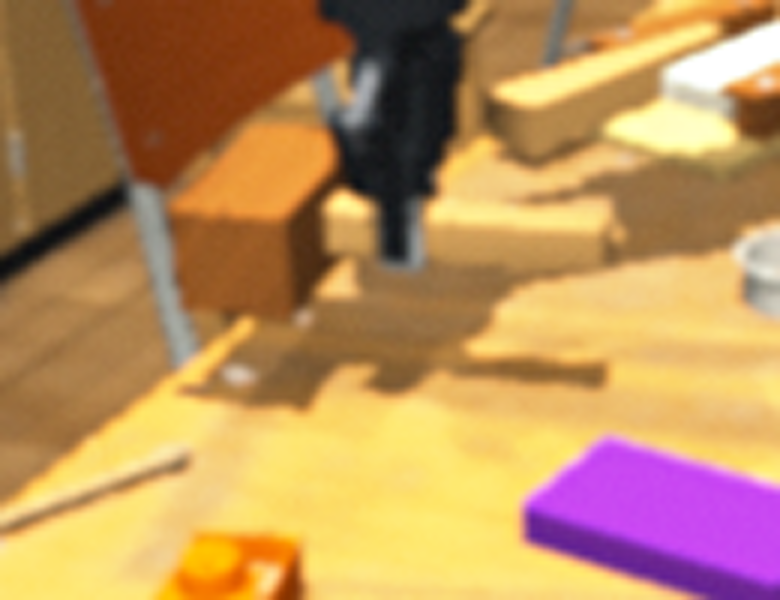

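```bash
python3 - <<'E'
from h import *
s,y=state()
t=b2w(-44,260); print(t)
plan(s["tool_pos"],y,[*t,.060],-.3275+np.pi/2,8)
E
```

```text
t 12.12 p [0.3911 0.3028 0.0855] yaw 1.7268 zaxis [-0.001 -0.001 -1.   ] q [ 0.61  0.09  2.13 -0.    0.92 -1.12] F [-0.2 -1.2 -2.5] w 0.236
[0.43777462 0.13623465]
[np.float64(-0.716), np.float64(0.084), np.float64(0.106), 0, 0, 0.577]
[np.float64(-0.709), np.float64(0.128), np.float64(0.106), 0, 0, 0.577]
[np.float64(-0.7), np.float64(0.17), np.float64(0.106), 0, 0, 0.577]
[np.float64(-0.689), np.float64(0.212), np.float64(0.106), 0, 0, 0.577]
[np.float64(-0.675), np.float64(0.253), np.float64(0.106), 0, 0, 0.577]
[np.float64(-0.658), np.float64(0.294), np.float64(0.106), 0, 0, 0.577]
[np.float64(-0.639), np.float64(0.333), np.float64(0.106), 0, 0, 0.577]
[np.float64(-0.618), np.float64(0.371), np.float64(0.106), 0, 0, 0.577]
```

Emit:
arm_command --steps '[-0.72,0.08,0.1,0,0,0.58,0,-0.71,0.13,0.1,0,0,0.58,0,-0.7,0.17,0.1,0,0,0.58,0,-0.69,0.21,0.1,0,0,0.58,0,-0.67,0.25,0.1,0,0,0.58,0,-0.66,0.29,0.1,0,0,0.58,0,-0.64,0.33,0.1,0,0,0.58,0,-0.62,0.37,0.1,0,0,0.57,0,0,0,0,0,0,0,0]'

```text
time: 13.25
tool_pos: [0.436, 0.1351, 0.0602]
tcp_rot: [-2.556, -1.825, 0.006]
wrist_force: [-0.2, 0.4, -4.1]
width: 0.233
```

```bash
python3 - <<'E'
from h import *
from workcell import bot
import cv2
s,y=state();print(w2b(s["tool_pos"]))
for n in("top","side"):
    c=bot.read_camera(n); pickle.dump(c,open(n+"5.pkl","wb"))
    im=c["img"][:,:,::-1]
    im=im[145:220,190:290] if n=="top" else im[160:260,160:290]
    cv2.imwrite(f"pics/{n}5.png",cv2.resize(im,None,fx=6,fy=6,interpolation=cv2.INTER_CUBIC))
E
```

```text
t 13.25 p [0.436  0.1351 0.0602] yaw 1.24 zaxis [-0.004 -0.001 -1.   ] q [ 0.25  0.05  2.22 -0.    0.87 -0.99] F [-0.2  0.4 -4.1] w 0.233
[-45.27755627 258.33679025]
```

View pics/top5.png

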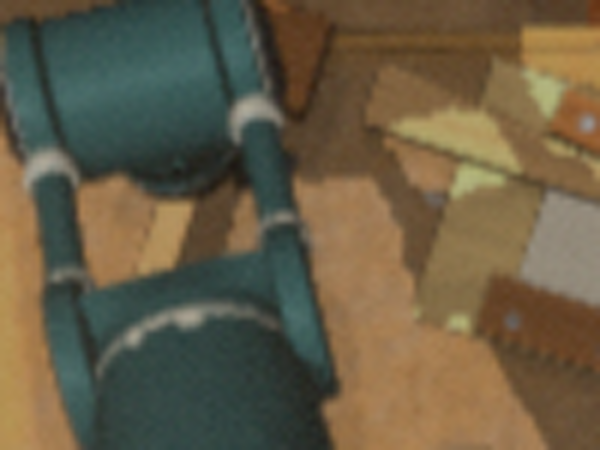

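View pics/side5.png

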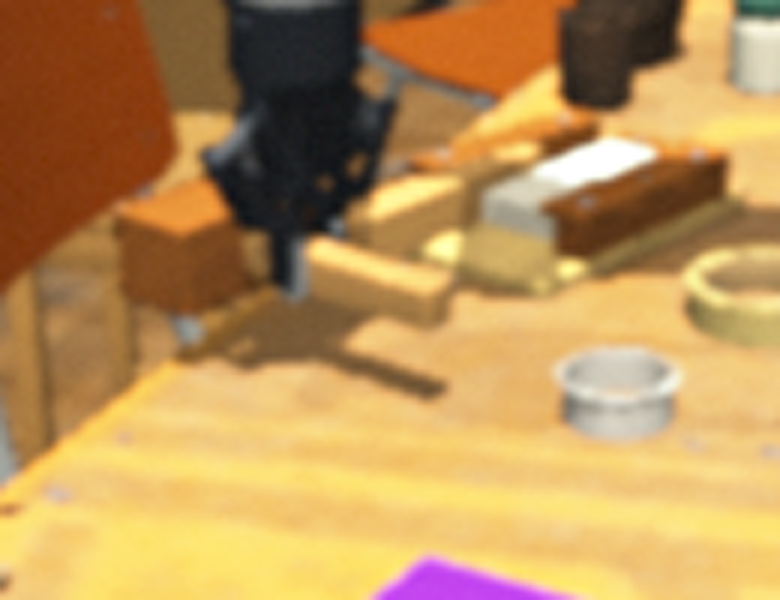

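```bash
python3 - <<'E'
from h import *
c=pickle.load(open("top5.pkl","rb"))
for a in((335,15),(300,118),): print(w2b(unproj(c,zp(*a,190,145,6),.089)))
for a in((378,68),(368,125),): print(w2b(unproj(c,zp(*a,190,145,6),.046)))
E
```

```text
[ 56.67572681 203.58820104]
[ -6.64098588 203.93665775]
[ 40.3933365  172.55623564]
[  6.24180016 167.52473476]
```

Emit:
arm_command --steps '[0,0,0.5,0,0,0,0,0,0,0.4,0,0,0,0,-0.7,0,0,0,0,0,0,0,0,0,0,0,0,0]'

```text
time: 13.85
tool_pos: [0.4292, 0.1162, 0.0338]
tcp_rot: [-2.554, -1.827, 0.005]
wrist_force: [0.3, 0.1, -3.0]
width: 0.234
```

```bash
python3 - <<'E'
from h import *
s,y=state();print(w2b(s["tool_pos"]))
E
```

```text
t 13.85 p [0.4292 0.1162 0.0338] yaw 1.2416 zaxis [-0.003 -0.001 -1.   ] q [ 0.21  0.08  2.26 -0.    0.8  -1.03] F [ 0.3  0.1 -3. ] w 0.234
[-45.67784646 238.24760068]
```

Emit:
arm_command --steps '[-0.4,0,0,0,0,0,0,-0.4,0,0,0,0,0,0,0.5,0,0,0,0,0,0,0.4,0,0,0,0,0,0,0,0,0,0,0,0,0]'

```text
time: 14.48
tool_pos: [0.433, 0.1207, 0.0357]
tcp_rot: [2.553, 1.83, 0.002]
wrist_force: [0.3, -0.0, -3.5]
width: 0.237
```

```bash
cat >> h.py <<'E'
def look(k):
    from workcell import bot
    import cv2
    s,y=state();print(w2b(s["tool_pos"]))
    c=bot.read_camera("side"); d=bot.read_camera("top"); pickle.dump(d,open("top%s.pkl"%k,"wb"));pickle.dump(c,open("side%s.pkl"%k,"wb"))
    a=cv2.resize(c["img"][160:235,170:270,::-1],None,fx=4,fy=4,interpolation=cv2.INTER_CUBIC)
    b=cv2.resize(d["img"][145:220,240:340,::-1],None,fx=4,fy=4,interpolation=cv2.INTER_CUBIC)
    cv2.imwrite("pics/look%s.png"%k,np.hstack([a,b]))
E
python3 - <<'E'
from h import *
look(6)
E
```

```text
t 14.47 p [0.433  0.1207 0.0357] yaw 1.2436 zaxis [ 0.001  0.    -1.   ] q [ 0.22  0.08  2.26  0.    0.81 -1.03] F [ 0.3 -0.  -3.5] w 0.237
[-43.53837771 243.70772152]
```

View pics/look6.png

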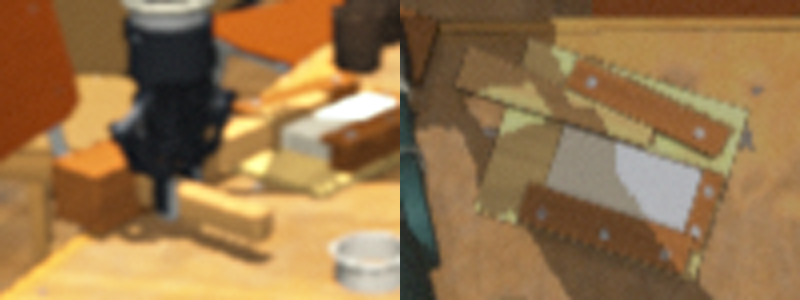

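```bash
python3 - <<'E'
from h import *
import cv2
c=pickle.load(open("top6.pkl","rb"))
for a in((70,48),(57,92)): print(w2b(unproj(c,zp(*a,240,145,4),.046)))
cv2.imwrite("pics/w6.png",cv2.resize(c["img"][145:195,240:306,::-1],None,fx=12,fy=12,interpolation=cv2.INTER_CUBIC))
E
```

```text
[ 43.0383367  156.40089816]
[  2.03469562 155.05922683]
```

View pics/w6.png

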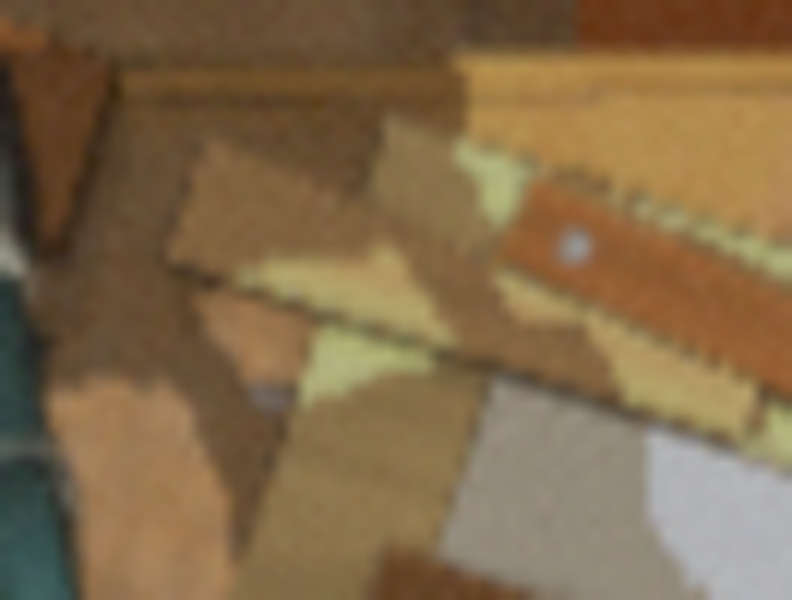

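Emit:
arm_command --steps '[-0.6,0,0,0,0,0,0,-0.35,0,0,0,0,0,0,-0.35,0,0,0,0,0,0,0.5,0,0,0,0,0,0,0.2,0,0,0,0,0,0,0,0,0,0,0,0,0]'

```text
time: 15.32
tool_pos: [0.4267, 0.1032, 0.0355]
tcp_rot: [2.554, 1.829, 0.001]
wrist_force: [1.1, -0.2, -4.1]
width: 0.237
```

```bash
python3 - <<'E'
from h import *
import cv2
look(7)
c=pickle.load(open("top7.pkl","rb"))
cv2.imwrite("pics/w7.png",cv2.resize(c["img"][145:195,240:306,::-1],None,fx=12,fy=12,interpolation=cv2.INTER_CUBIC))
E
```

```text
t 15.32 p [0.4267 0.1032 0.0355] yaw 1.2432 zaxis [ 0.001  0.    -1.   ] q [ 0.18  0.06  2.28  0.    0.8  -1.06] F [ 1.1 -0.2 -4.1] w 0.237
[-43.82642675 225.16783188]
```

View pics/w7.png

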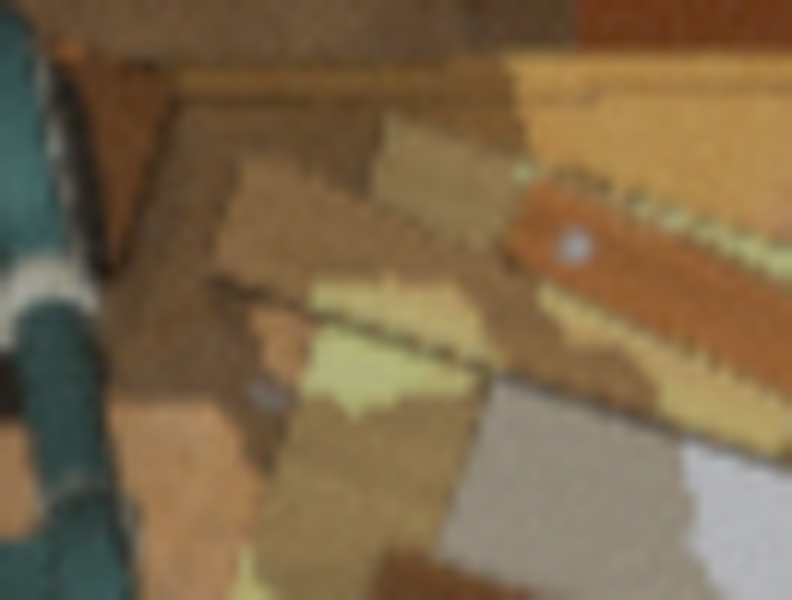

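Emit:
arm_command --steps '[-0.45,0,0,0,0,0,0,-0.35,0,0,0,0,0,0,-0.3,0,0,0,0,0,0,0.4,0,0,0,0,0,0,0.3,0,0,0,0,0,0,0,0,0,0,0,0,0]'

```text
time: 16.18
tool_pos: [0.423, 0.0917, 0.0356]
tcp_rot: [2.553, 1.829, 0.001]
wrist_force: [-1.0, 0.2, -3.2]
width: 0.232
```

```bash
python3 - <<'E'
from h import *
import cv2
look(8)
c=pickle.load(open("top8.pkl","rb"))
cv2.imwrite("pics/w8.png",cv2.resize(c["img"][145:195,240:306,::-1],None,fx=12,fy=12,interpolation=cv2.INTER_CUBIC))
E
```

```text
t 16.18 p [0.423  0.0917 0.0356] yaw 1.2432 zaxis [ 0.001 -0.    -1.   ] q [ 0.16  0.05  2.29 -0.    0.8  -1.09] F [-1.   0.2 -3.2] w 0.232
[-43.62250832 213.09610193]
```

View pics/w8.png

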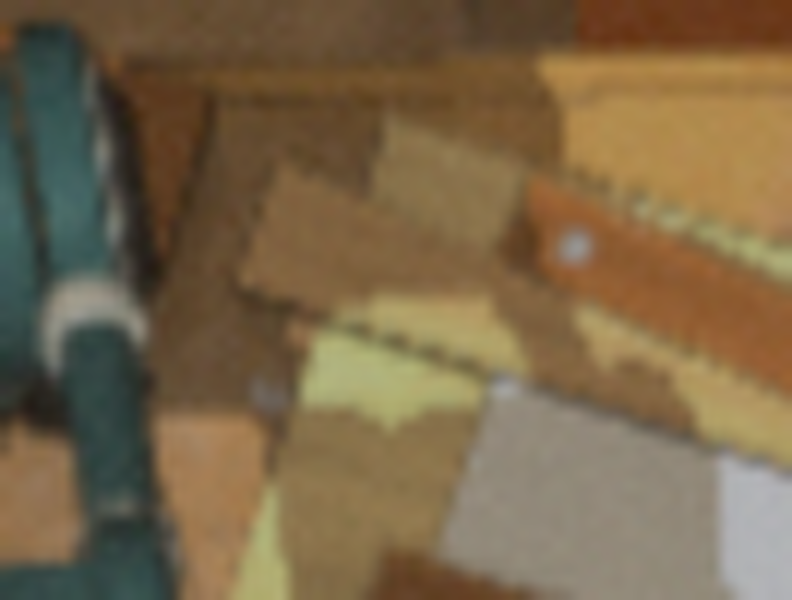

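View pics/look8.png

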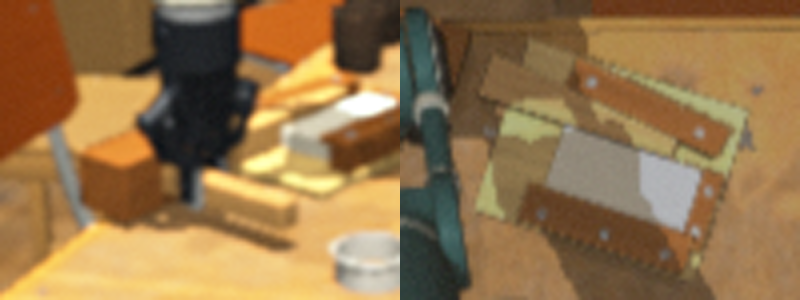

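Emit:
arm_command --steps '[-0.5,0,0,0,0,0,0,-0.3,0,0,0,0,0,0,-0.25,0,0,0,0,0,0]'

```text
time: 16.65
tool_pos: [0.4111, 0.064, 0.0354]
tcp_rot: [-2.553, -1.818, -0.006]
wrist_force: [-1.9, 41.9, 0.5]
width: 0.233
```

Emit:
arm_command --steps '[0.4,0,0,0,0,0,0,0.2,0,0,0,0,0,0,0,0,0,0,0,0,0]'

```text
time: 17.02
tool_pos: [0.4179, 0.0782, 0.0352]
tcp_rot: [2.554, 1.828, -0.001]
wrist_force: [-0.9, -0.1, -3.4]
width: 0.232
```

```bash
python3 - <<'E'
from h import *
import cv2
look(9)
c=pickle.load(open("top9.pkl","rb"))
cv2.imwrite("pics/w9.png",cv2.resize(c["img"][145:195,240:306,::-1],None,fx=12,fy=12,interpolation=cv2.INTER_CUBIC))
E
```

```text
t 17.02 p [0.4179 0.0782 0.0352] yaw 1.2425 zaxis [-0. -0. -1.] q [ 0.13  0.04  2.3  -0.    0.8  -1.12] F [-0.9 -0.1 -3.4] w 0.232
[-44.13427153 198.62543965]
```

View pics/w9.png

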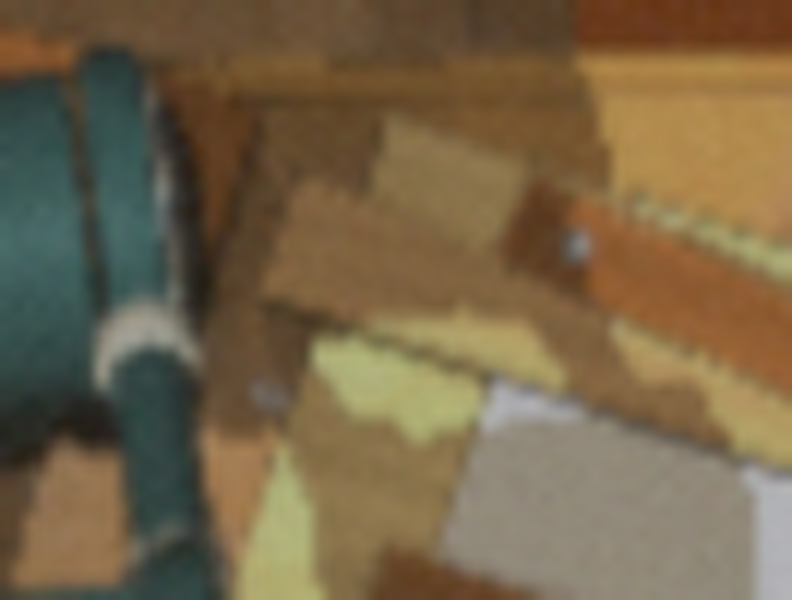

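Emit:
arm_command --steps '[-0.3,0,0,0,0,0,0,-0.3,0,0,0,0,0,0]'

```text
time: 17.38
tool_pos: [0.4121, 0.0635, 0.0355]
tcp_rot: [-2.554, -1.822, -0.007]
wrist_force: [0.2, 41.4, 0.4]
width: 0.234
```

Emit:
arm_command --steps '[0.4,0,0,0,0,0,0,0.1,0,0,0,0,0,0,0,0,0,0,0,0,0]'

```text
time: 17.75
tool_pos: [0.4167, 0.0752, 0.0352]
tcp_rot: [2.555, 1.828, -0.001]
wrist_force: [-0.2, -0.5, -2.7]
width: 0.231
```

Emit:
arm_command --steps '[-0.2,0,0,0,0,0,0,-0.3,0,0,0,0,0,0,-0.1,0,0,0,0,0,0]'

```text
time: 18.12
tool_pos: [0.4122, 0.0635, 0.0361]
tcp_rot: [-2.553, -1.818, -0.015]
wrist_force: [0.2, 40.3, -2.8]
width: 0.233
```

Emit:
arm_command --steps '[0.4,0,0,0,0,0,0,0.4,0,0,0,0,0,0,0,0,0,0,0,0,0]'

```text
time: 18.5
tool_pos: [0.4191, 0.0813, 0.0353]
tcp_rot: [2.554, 1.829, -0.0]
wrist_force: [0.9, 0.6, -2.7]
width: 0.237
```

```bash
python3 - <<'E'
from h import *
import cv2
look(10)
print(w2b([.4111,.064]))
c=pickle.load(open("top10.pkl","rb"))
cv2.imwrite("pics/w10.png",cv2.resize(c["img"][145:195,240:306,::-1],None,fx=12,fy=12,interpolation=cv2.INTER_CUBIC))
E
```

```text
t 18.5 p [0.4191 0.0813 0.0353] yaw 1.2429 zaxis [ 0. -0. -1.] q [ 0.13  0.04  2.3  -0.    0.8  -1.11] F [ 0.9  0.6 -2.7] w 0.237
[-44.02718613 201.99604607]
[-46.02062996 183.02404656]
```

View pics/w10.png

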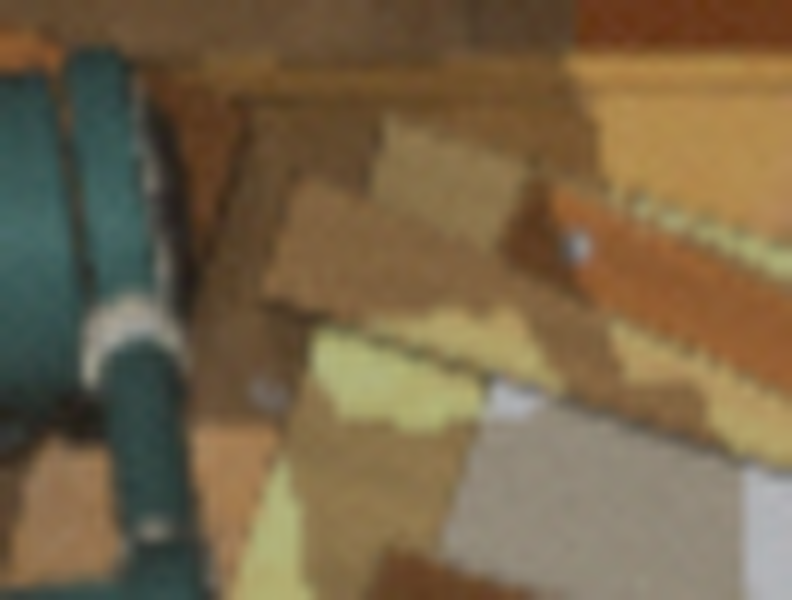

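Emit:
arm_command --steps '[0.9,0,0,0,0,0,0,0.9,0,-0.4,0,0,0,0,0,0,-0.5,0,0,0,0,0,0,0,0,0,0,0]'

```text
time: 19.1
tool_pos: [0.4372, 0.132, 0.0634]
tcp_rot: [2.554, 1.827, 0.003]
wrist_force: [0.3, -0.3, -2.9]
width: 0.238
```

```bash
python3 - <<'E'
from h import *
s,y=state()
plan(s["tool_pos"],y,[.391,.29,.06],1.727,8)
E
```

```text
t 19.1 p [0.4372 0.132  0.0634] yaw 1.2422 zaxis [ 0.002  0.    -1.   ] q [ 0.24  0.05  2.23 -0.    0.87 -1.  ] F [ 0.3 -0.3 -2.9] w 0.238
[np.float64(0.561), np.float64(-0.394), np.float64(0.014), 0, 0, -0.579]
[np.float64(0.584), np.float64(-0.36), np.float64(0.014), 0, 0, -0.579]
[np.float64(0.605), np.float64(-0.324), np.float64(0.014), 0, 0, -0.579]
[np.float64(0.623), np.float64(-0.287), np.float64(0.014), 0, 0, -0.579]
[np.float64(0.639), np.float64(-0.248), np.float64(0.014), 0, 0, -0.579]
[np.float64(0.653), np.float64(-0.209), np.float64(0.014), 0, 0, -0.579]
[np.float64(0.665), np.float64(-0.169), np.float64(0.014), 0, 0, -0.579]
[np.float64(0.674), np.float64(-0.129), np.float64(0.014), 0, 0, -0.579]
```

Emit:
arm_command --steps '[0.56,-0.39,0,0,0,-0.58,0,0.58,-0.36,0,0,0,-0.58,0,0.6,-0.32,0,0,0,-0.58,0,0.62,-0.29,0,0,0,-0.58,0,0.64,-0.25,0,0,0,-0.58,0,0.65,-0.21,0,0,0,-0.58,0,0.66,-0.17,0,0,0,-0.58,0,0.67,-0.13,0,0,0,-0.58,0,0,0,0.5,0,0,0,0,0,0,0.4,0,0,0,0]'

```text
time: 20.35
tool_pos: [0.3891, 0.288, 0.0336]
tcp_rot: [-2.041, -2.388, 0.004]
wrist_force: [-1.2, 0.1, -3.2]
width: 0.234
```

Emit:
arm_command --steps '[0,0,0.1,0,0,0,0,0,0,0,0,0,0,0]'

```text
time: 20.6
tool_pos: [0.3897, 0.2886, 0.0315]
tcp_rot: [-2.041, -2.387, 0.003]
wrist_force: [1.0, -0.7, -3.9]
width: 0.234
```

```bash
python3 - <<'E'
from h import *
from workcell import bot
import cv2
s,y=state()
for n in("side",):
    c=bot.read_camera(n); pickle.dump(c,open(n+"11.pkl","wb"))
    im=c["img"][:,:,::-1]
    im=im[180:280,130:260]
    cv2.imwrite(f"pics/{n}11.png",cv2.resize(im,None,fx=6,fy=6,interpolation=cv2.INTER_CUBIC))
E
```

```text
t 20.6 p [0.3897 0.2886 0.0315] yaw 1.7267 zaxis [-0.001 -0.001 -1.   ] q [ 0.59  0.15  2.18 -0.    0.81 -1.14] F [ 1.  -0.7 -3.9] w 0.234
```

View pics/side11.png

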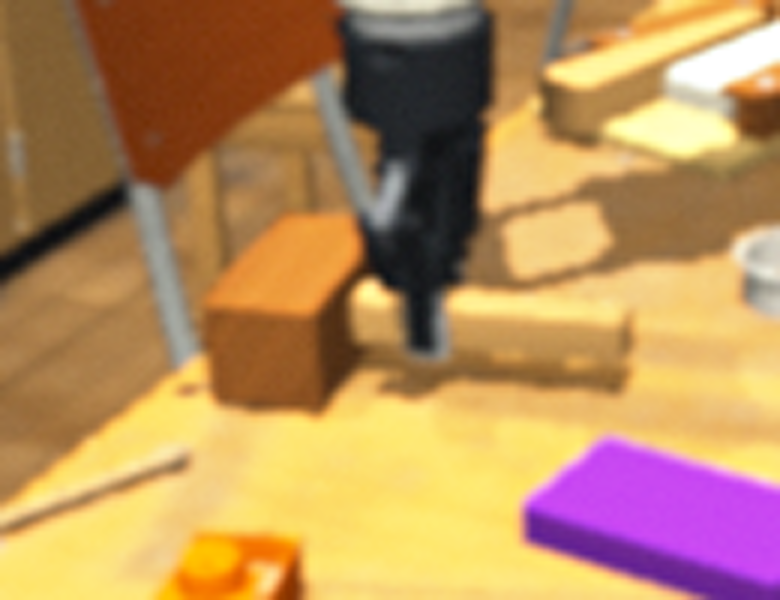

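Nearly down (about 4 mm to go); lower in small steps until contact.

Emit:
arm_command --steps '[0,0,0.1,0,0,0,0,0,0,0,0,0,0,0]'

```text
time: 20.9
tool_pos: [0.3901, 0.2895, 0.0294]
tcp_rot: [2.04, 2.389, 0.0]
wrist_force: [0.2, -0.3, -3.7]
width: 0.234
```

Emit:
arm_command --steps '[0,0,0.1,0,0,0,0,0,0,0,0,0,0,0]'

```text
time: 21.15
tool_pos: [0.3904, 0.2898, 0.0274]
tcp_rot: [2.04, 2.389, 0.001]
wrist_force: [-3.2, -2.3, 5.2]
width: 0.24
```

Emit:
arm_command --steps '[0,0,0,0,0,0,0.35,0,0,0,0,0,0,0.6,0,0,0,0,0,0,1,0,0,0,0,0,0,1,0,0,0,0,0,0,1]'

```text
time: 21.78
tool_pos: [0.39, 0.2895, 0.0262]
tcp_rot: [2.04, 2.389, -0.0]
wrist_force: [0.6, 0.1, 0.4]
width: 1.003
```

Emit:
arm_command --steps '[0,0,-0.5,0,0,0,1,0,0,-1,0,0,0,1,0,0,-1,0,0,0,1,0,0,-1,0,0,0,1,0,0,-1,0,0,0,1,0,1,-1,0,0,0,1]'

```text
time: 22.52
tool_pos: [0.4184, 0.294, 0.1932]
tcp_rot: [-2.039, -2.39, -0.0]
wrist_force: [0.7, 0.6, 0.1]
width: 1.003
```

Emit:
arm_command --steps '[0.9,0,0,0,0,0,1,0.9,0,0,0,0,0,1,0.9,0,0,0,0,0,1,0.9,0,0,0,0,0,1,0.9,0,0,0,0,0,1,0.9,0,0,0,0,0,1,0,0,0,0,0,0,1]'

```text
time: 23.4
tool_pos: [0.394, 0.4561, 0.192]
tcp_rot: [-2.038, -2.391, -0.002]
wrist_force: [0.7, -0.7, -0.7]
width: 1.0
```

```bash
python3 - <<'E'
from h import *
from workcell import bot
import cv2
s,y=state()
for n in("side","top"):
    c=bot.read_camera(n); pickle.dump(c,open(n+"12.pkl","wb"))
    im=c["img"][:,:,::-1]
    cv2.imwrite(f"pics/{n}12.png",cv2.resize(im,(768,576),interpolation=cv2.INTER_CUBIC))
    if n=="top":
        cv2.imwrite("pics/b12.png",cv2.resize(im[145:220,240:340],None,fx=8,fy=8,interpolation=cv2.INTER_CUBIC))
E
```

```text
t 23.4 p [0.394  0.4561 0.192 ] yaw 1.7298 zaxis [ 0.001  0.001 -1.   ] q [ 0.82  0.17  1.82  0.    1.15 -0.91] F [ 0.7 -0.7 -0.7] w 1.0
```

View pics/top12.png

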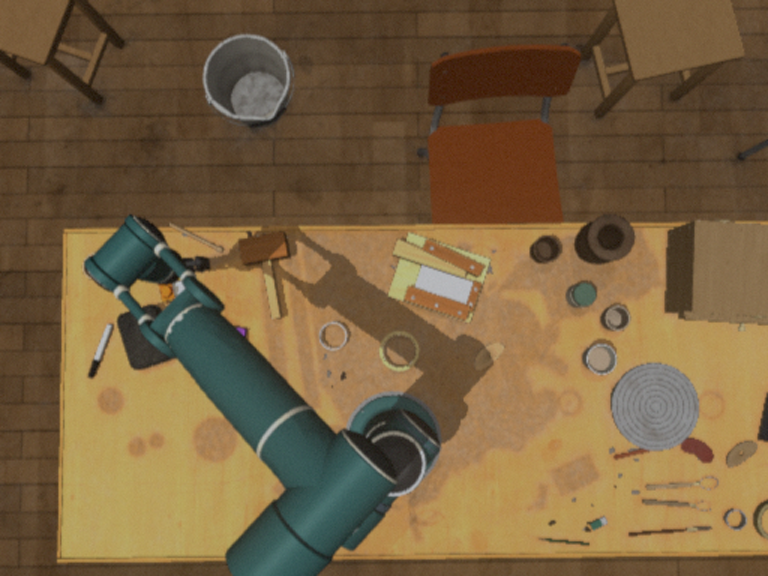

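View pics/side12.png

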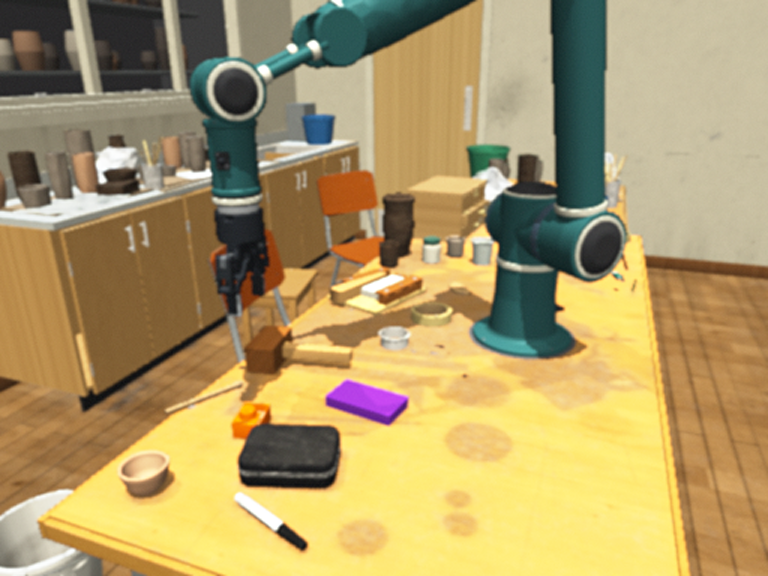

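View pics/b12.png

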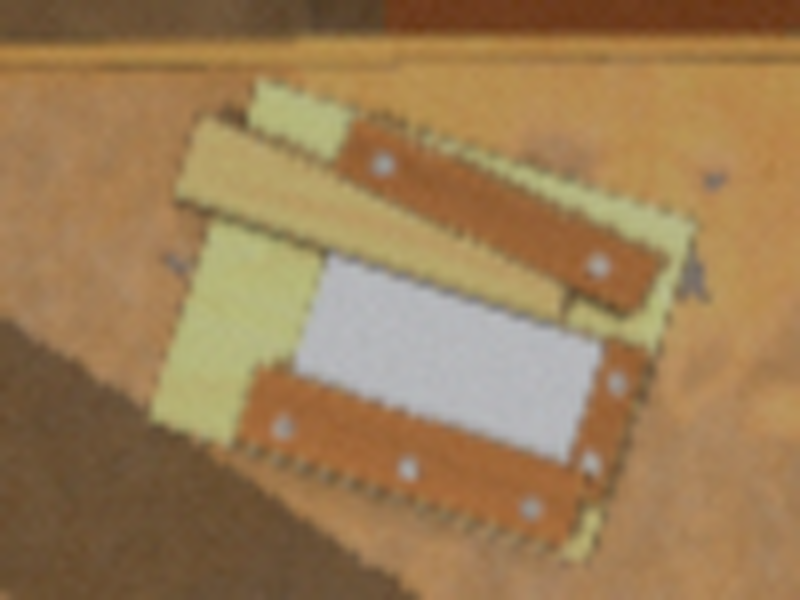

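```bash
python3 - <<'E'
from h import *
from workcell import bot
c=pickle.load(open("top12.pkl","rb"))
for a in((207,118),(178,200)): print("wedge",w2b(unproj(c,zp(*a,240,145,8),.046)))
for a in((328,255),(295,375),(602,343),(570,462)): print("tile",w2b(unproj(c,zp(*a,240,145,8),.034)))
print(bot.finish_job()); state()
E
```

```text
wedge [ 43.14328503 125.28580131]
wedge [  4.28167362 126.0942601 ]
tile [ 3.00506412 55.03787573]
tile [-52.68251337  52.37325922]
tile [  3.74850397 -73.33190131]
tile [-51.2976705  -76.01368848]
the job is handed in; nothing more can be done
None
the job is handed in; nothing more can be done
```

I pushed the tile home, drove the wedge tight with the mallet, laid the mallet back on the table and handed the job in at about 23.4 s of the 61 s allowed. I got no verdict back.

- **Tile:** I pushed it with closed fingers until it stopped at about 24 N. The last picture puts its ends at board y of about +54 and -75 mm, so it sits against the stop.
- **Wedge:** I gave it six separate mallet taps and drew the mallet back after each one.
  - The first tap moved it about 12 mm (169 to about 156 mm), a little over the centimetre asked.
  - Taps two to four took it to about 143, 135 and 128 mm. The last two, at about 40 N, did not move it.
- **Force:** the mallet pressed with about 40 N at the end of each of the last three taps, well above the 10 N mentioned but far below the 120 N wrist limit.
- **Mallet and pot:** the last pictures show the mallet flat on the table near where it started, well clear of the board. The dark pot is upright and untouched, and the gripper is open with the arm clear of everything.

One check disagrees slightly. The final camera reading puts the wedge face at about y = 126 mm, while the mallet's contact position puts it at about 128 mm. The expected value was about 130 mm. I put the difference down to pixel and board-pose error, since it did not move under the last two taps.

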